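# Reset and start the dust extractor from its dome keys

### The job

Get the sawdust extractor going from the grey control box on the bench: press the blue reset key just until it clicks, let it come all the way back up, then press the green start key in the same way and let it come up too. Stop each press at the click, well before the key is squashed down to its stop. Do not press the red stop key, and leave the jar standing where it is.

Things in the scene. Friction and masses are not known exactly. Their poses are not given: they have to be found in the camera images.
- blue_top (a point): Middle of the top of the blue dome key: an upright round cap 48 mm across with a gently domed top. Untouched, its top is 87 mm above the bench, 24 mm above its collar; pressed, it moves straight down (point z falls) and it springs back up by itself. Press within 15 mm of the middle. Overpressed from 13 mm down; hard stop at 16 mm.
- green_top (a point): Middle of the top of the green dome key. All three keys are alike. Push force against depth: 1 N at the start, rising to about 4.5 N at 3 mm, where it clicks; then falling to about 2 N at 8 mm (clicked once it is more than 4 mm down); then stiffening to 5 N at 11 mm and 12 N at 13 mm.
- red_top (a point): Middle of the top of the red dome key, same size and height: a bystander, not to be pressed. The three keys stand 80 mm apart in a row, in any order, on grey collars 62 mm across, on a grey box (130 x 320 x 55 mm high) fixed on the bench, whose place and turn vary.
- jar: Loose amber jar of screws with a brass lid and a paper band, 72 mm across, 94 mm tall, about 0.4 kg, standing on the bench beside one end of the box: a bystander. Origin in the middle of its underside. (A yellow tape measure 68 mm tall stands at the box's other end; a flat wood offcut 27 mm thick lies beyond the box.)

How it is judged:
By the outcome, as a careful person would: the job done as asked, in the order asked, and still so for the second after the job is handed in, with the robot touching nothing.
It also fails if it takes over 51 s, if anything falls off the work surface, if the arm or the gripper's body presses on something with over 40 N, if the wrist force passes 120 N, or if a joint passes its speed limit or range.

### The arm

A 6-joint arm with a two-finger parallel gripper is mounted at the origin on the work surface. World frame = base frame: x ahead of the robot, y to its left, z up, the work surface at z = 0. Lengths are in m, angles in degrees, forces in N, time in s.
With the tool pointing down it reaches from about 0.35 to 0.875 m from the base axis. Payload 4.2 kg.
Tool frame: the origin (TCP) lies between the finger pads; the fingertips stand 14 mm ahead of it and the grasp point (between the pads) lies 5 mm behind it; x points along the fingers, y is the direction in which the jaws open and shut, and the axes are right-handed (so a half turn about x gives the same grasp; the last joint's range is limited). The gripper opens to 87 mm and grips with 3 to 60 N. Pads are 19 mm wide; open, the fingers measure 117 mm over their backs; the gripper's body (75 mm by 190 mm) begins 51 mm behind the grasp point.
Start: joints at [-52.047, 22.042, 0.453, 0, -68.411, -14.817], TCP at [0.246, -0.575, 0.237] pointing down, gripper open.
Joint ranges: [-179.83, 179.83], [-69.29, 118.12], [-61.27, 80.66], [-181.25, 117.63], [-171.15, -9.14], [-177.46, 177.46]. Speed limits (degrees/s): [159.86, 159.86, 180, 180, 180, 180].

### API

Orientations are given as a 3x3 rotation matrix whose columns are the frame's x, y, z axes.
In Python, from station import r, imaging, job gives the robot as it stands. The module is installed in compiled form; this text tells all that it offers.
- The arm moves only by the tool apply_moves, never from a script. Its arguments are lists of equal length, an entry for each row: "xyz": the shift along the tool's x, y, z in m, a list of three; "twist": the turn about the tool's x in degrees; "claw": the opening, from 0 (shut) to 1 (fully open). A call has 1 to 12 rows; each row shifts and turns the pose as measured when the row begins, along the tool's axes as they then stand; what a row does not reach is not made up. A row lasts 1/10 s, in which the tool goes at most 50 mm and 8.59 degrees, less where a joint would pass 70% of its speed; a pose out of reach is approached as far as the arm can. A call is refused whole if a number of a shift passes 0.05 or a number of a turn 8.59, either way. A call with a gripper value outside its range is refused whole. The fingers move at their own pace and stop on an object; the grip force is fixed at half the most. Time passes only in rows, so rows that do not move let the fingers close. It gives the time, the measured TCP pose, the force and the opening at its end, in the units of the state.
- r.sense(): the state, without advancing time (a new reading comes with each control period).
- imaging.capture(name): name is "scene" or "top" or "wrist"; returns a dict with "pixels" (480x640x3 uint8, red, green, blue), "mtx" (3x3 intrinsics, pixels), "view" (4x4, takes a point from world to camera coordinates). Camera axes: x right, y down, z forward; pixel columns grow to the right and rows downward; lengths in m; the calibration is good to about 2 mm. A picture is of the moment at which its call begins. There is no depth.
- job.finish_job(): hands the job in, once; it reports no verdict.
Trained networks look in a picture, given as the dict that the camera call returned (one of the last four; its "shot" number tells which), for a name from the list of things; names that differ only in an ending like _2 or _b are one class to them, and where a whole thing is asked for, a point or a joint stands for the part that bears it (a point fixed in the world has none). Each returns a list of dicts, best first, with "p" (0 to 1); they miss things now and then, are a little off and sometimes report something else, mostly with a low value. They report only what shows in the picture. A call takes as long as a camera call.
- imaging.regions_of(query, picture): "mask" (480x640 bool, what is visible of it) and "centre" ([column, row] in pixels, amid what is visible of it).
The state is a dict: "time_s": time; "joints": joint angles; "joint_velocities": joint speeds; "effort": joint torques, N m; "tcp_pos": TCP position; "ee_rot": TCP orientation; "wrist_force": force on the tool from outside, world axes, zero at the start; "moment": the same for the moment, N m; "gripper_width": opening from 0.0 (shut) to 1.0 (fully open).
Only numpy, scipy, OpenCV 4.12 (cv2) and the standard library are available. Lean on these libraries where they do the work, as an engineer would, in place of code of your own. Each camera call takes 0.05 s, during which the arm holds its last target.

## Working session

There is one attempt and no reset: what is moved stays moved. The work goes in short steps, Python scripts to look and compute and a tool call to move; the robot and the scene stay as the last step left them, time stands still between calls to the robot, and variables do not carry over. Pictures are saved under pics/ and viewed, and the job is handed in when it is done.

Besides the shell and the picture viewer there is one more tool, called after "Call:" by a JSON object that holds its "name" and its "arguments", one argument or row to a line. apply_moves: Moves the arm, as the interface text tells. Its arguments: {"type":"object","properties":{"xyz":{"type":"array","items":{"type":"array","items":{"type":"number"}}},"twist":{"type":"array","items":{"type":"number"}},"claw":{"type":"array","items":{"type":"number"}}},"required":["xyz","twist","claw"]}

```bash
mkdir -p pics; cat > h.py <<'E'
import numpy as np, cv2
from station import r, imaging, job
def ray(p,px):
    K=p["mtx"];V=p["view"];R=V[:3,:3];t=V[:3,3]
    d=R.T@np.linalg.inv(K)@np.array([px[0],px[1],1.]);o=-R.T@t
    return o,d
def at_z(p,px,z):
    o,d=ray(p,px);return o+d*(z-o[2])/d[2]
def proj(p,X):
    c=p["view"]@np.append(X,1);u=p["mtx"]@c[:3];return u[:2]/u[2]
def save(p,n): cv2.imwrite("pics/"+n,p["pixels"][:,:,::-1])
E
python3 - <<'E'
from h import *
np.set_printoptions(precision=4,suppress=True)
s=r.sense()
print(s["time_s"],s["tcp_pos"],s["ee_rot"],s["wrist_force"],s["gripper_width"])
for c in("top","scene"):
    p=imaging.capture(c);save(p,c+"0.png")
    for q in("blue_top","green_top","red_top","jar"):
        for d in imaging.regions_of(q,p)[:2]:
            ys,xs=np.nonzero(d["mask"])
            print(c,q,round(d["p"],2),d["centre"],len(xs),xs.min(),xs.max(),ys.min(),ys.max(),at_z(p,d["centre"],.08))
E
```

```text
0.0 [ 0.2454 -0.5742  0.2355] [[-0.0009 -0.3927  0.9197]
 [ 0.002   0.9197  0.3927]
 [-1.      0.0022 -0.    ]] [ 0.8181  0.5    -0.095 ] 0.9955143613808981
top blue_top 0.65 [257.3, 263.8] 540 244 270 252 278 [0.5568 0.109  0.08  ]
top green_top 0.68 [300.6, 251.0] 547 286 311 238 263 [0.5785 0.0308 0.08  ]
top red_top 0.75 [341.2, 234.4] 564 327 353 223 249 [ 0.6072 -0.0428  0.08  ]
top jar 0.58 [432.6, 214.4] 1381 410 453 194 233 [ 0.6406 -0.2082  0.08  ]
scene blue_top 0.92 [391.5, 253.1] 676 377 405 238 267 [0.5594 0.114  0.08  ]
scene green_top 0.65 [343.3, 242.7] 681 329 358 233 261 [0.5781 0.0335 0.08  ]
scene red_top 0.8 [295.7, 240.1] 624 285 311 226 253 [ 0.6111 -0.0403  0.08  ]
scene jar 0.83 [203.7, 226.8] 2090 182 227 198 255 [ 0.6609 -0.1945  0.08  ]
```

View pics/top0.png

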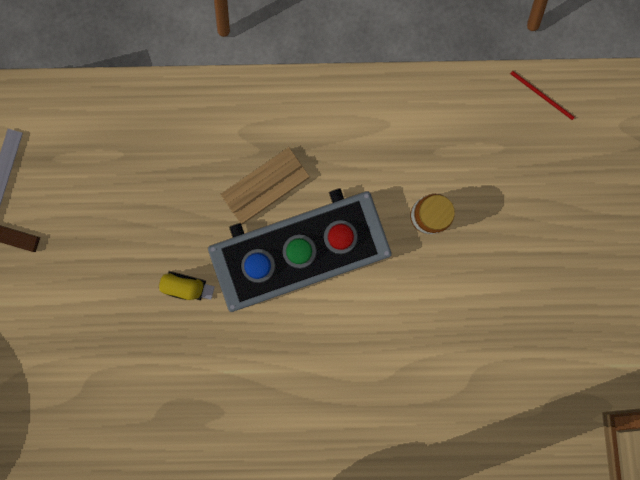

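View pics/scene0.png

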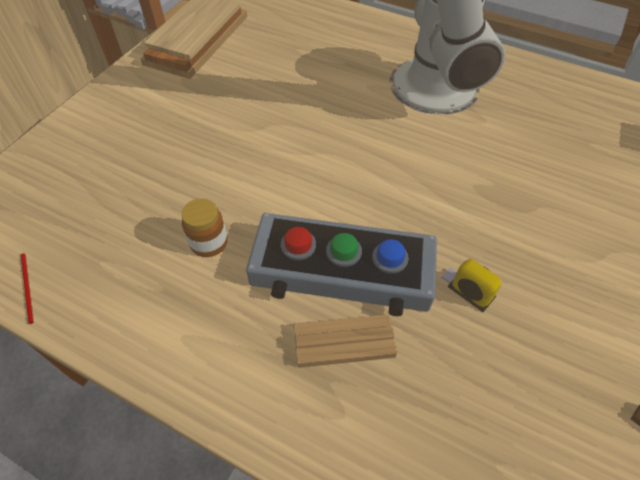

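The top view shows blue at (257,264), green at (299,250), red at (340,236) and the jar at (433,213). The scene view agrees with that order. Next I'll refine the key positions using both cameras.

```bash
python3 - <<'E'
from h import *
from scipy.optimize import least_squares
np.set_printoptions(precision=4,suppress=True)
obs=[]
for c in("top","scene"):
    p=imaging.capture(c)
    for i,q in enumerate(("blue_top","green_top","red_top")):
        d=imaging.regions_of(q,p)[0]; m=cv2.moments(d["mask"].astype(np.uint8),True)
        ce=np.array([m["m10"]/m["m00"],m["m01"]/m["m00"]]); obs.append((c,p,i,ce)); print(c,q,ce,at_z(p,ce,.078),d["p"])
def f(v,cs):
    e=[]
    for c,p,i,ce in obs:
        if c in cs: e+=list(proj(p,[v[0]+(i-1)*.08*np.cos(v[2]),v[1]+(i-1)*.08*np.sin(v[2]),.078])-ce)
    return np.array(e)
for cs in(("top",),("scene",),("top","scene")):
    s=least_squares(f,[.58,.03,-1.2],args=(cs,)); v=s.x
    print(cs,v,np.abs(s.fun).max(),[[v[0]+k*.08*np.cos(v[2]),v[1]+k*.08*np.sin(v[2])] for k in(-1,0,1)])
S=r.sense();R=S["ee_rot"]
for k in(-1,0):
    P=np.array([v[0]+k*.08*np.cos(v[2]),v[1]+k*.08*np.sin(v[2]),.13]); print("tool delta",R.T@(P-S["tcp_pos"]))
E
```

```text
top blue_top [256.9091 265.3182] [0.554 0.11  0.078] 0.66
top green_top [298.4791 250.692 ] [0.5792 0.0346 0.078 ] 0.97
top red_top [339.6607 236.2361] [ 0.604  -0.0401  0.078 ] 0.72
scene blue_top [390.9861 252.9444] [0.5582 0.1129 0.078 ] 0.86
scene green_top [344.1161 246.2645] [0.5827 0.0374 0.078 ] 0.7
scene red_top [298.0546 240.1903] [ 0.6082 -0.0374  0.078 ] 0.93
('top',) [ 0.5791  0.0348 -1.249 ] 0.5330366429527658 [[np.float64(0.5537846026932437), np.float64(0.11074371127665159)], [np.float64(0.579083122547916), np.float64(0.0348491469577048)], [np.float64(0.6043816424025884), np.float64(-0.04104541736124198)]]
('scene',) [ 0.583   0.0376 -1.2499] 0.4640779320254751 [[np.float64(0.5577595811134621), np.float64(0.11350665254427904)], [np.float64(0.5829913480727204), np.float64(0.03758986957691611)], [np.float64(0.6082231150319786), np.float64(-0.03832691339044682)]]
('top', 'scene') [ 0.5808  0.0361 -1.2499] 1.4537487783931624 [[np.float64(0.555517875546992), np.float64(0.11206329812329166)], [np.float64(0.5807503195043725), np.float64(0.03614674016695612)], [np.float64(0.6059827634617531), np.float64(-0.039769817789379415)]]
tool delta [0.1065 0.5098 0.5548]
tool delta [0.1066 0.4301 0.5482]
```

Call:
{"name": "apply_moves", "arguments": {
  "xyz": [
    [0,0.034,0.036],
    [0,0.034,0.036],
    [0,0.034,0.036],
    [0,0.034,0.036],
    [0,0.034,0.036],
    [0,0.034,0.036],
    [0,0.034,0.036],
    [0,0.034,0.036],
    [0,0.034,0.036],
    [0,0.034,0.036],
    [0,0.034,0.036],
    [0,0.034,0.036]
  ],
  "twist": [0,0,0,0,0,0,0,0,0,0,0,0],
  "claw": [0,0,0,0,0,0,0,0,0,0,0,0]
}}

```text
time_s: 2.1
tcp_pos: [0.4861, -0.027, 0.2376]
ee_rot: [[0.008, -0.384, 0.923], [-0.002, 0.923, 0.384], [-1.0, -0.005, 0.007]]
wrist_force: [0.7, -0.1, -0.2]
gripper_width: 0.028
```

```bash
cat > d.py <<'E'
from h import *
import sys
np.set_printoptions(precision=4,suppress=True)
S=r.sense();R=S["ee_rot"];T={"b":[.5555,.112,.101],"g":[.5808,.0361,.101]}[sys.argv[1]]
print(S["time_s"],S["tcp_pos"],S["wrist_force"],S["gripper_width"],R[:,0],"tool delta",R.T@(np.array(T)-S["tcp_pos"]))
E
python3 d.py b
```

```text
2.1 [ 0.4861 -0.027   0.2376] [ 0.7291 -0.1246 -0.2288] 0.027808025139867933 [ 0.0081 -0.0022 -1.    ] tool delta [0.1369 0.1024 0.1165]
```

Call:
{"name": "apply_moves", "arguments": {
  "xyz": [
    [0,0.03,0.034],
    [0,0.03,0.034],
    [0,0.03,0.034],
    [0,0.012,0.014],
    [0,0,0],
    [0.03,0,0],
    [0.03,0,0],
    [0.03,0,0],
    [0,0,0],
    [0,0,0]
  ],
  "twist": [0,0,0,0,0,0,0,0,0,0],
  "claw": [0,0,0,0,0,0,0,0,0,0]
}}

```text
time_s: 3.1
tcp_pos: [0.5583, 0.12, 0.1489]
ee_rot: [[0.014, -0.389, 0.921], [-0.001, 0.921, 0.389], [-1.0, -0.006, 0.013]]
wrist_force: [-0.1, 0.4, 1.5]
gripper_width: 0.008
```

```bash
python3 d.py b;python3 - <<'E'
from h import *
for c in("top","scene","wrist"):
    p=imaging.capture(c)
    tip=r.sense()["tcp_pos"]+r.sense()["ee_rot"][:,0]*.014
    print(c,proj(p,tip),proj(p,[.5555,.112,.087]))
    save(p,c+"1.png")
E
```

```text
3.1 [0.5583 0.12   0.1489] [-0.149   0.3509  1.5158] 0.008240828600273142 [ 0.0145 -0.0009 -0.9999] tool delta [ 0.0479 -0.006  -0.0064]
top [247.39091476 263.42292737] [255.22586648 264.57781937]
scene [400.03296187 235.00375881] [391.82553748 248.58168446]
wrist [321.52956245 290.99349131] [310.48933321 250.3257194 ]
```

View pics/wrist1.png

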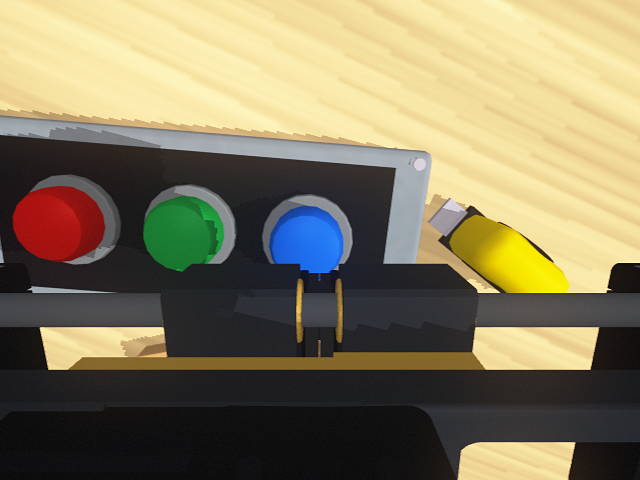

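View pics/scene1.png

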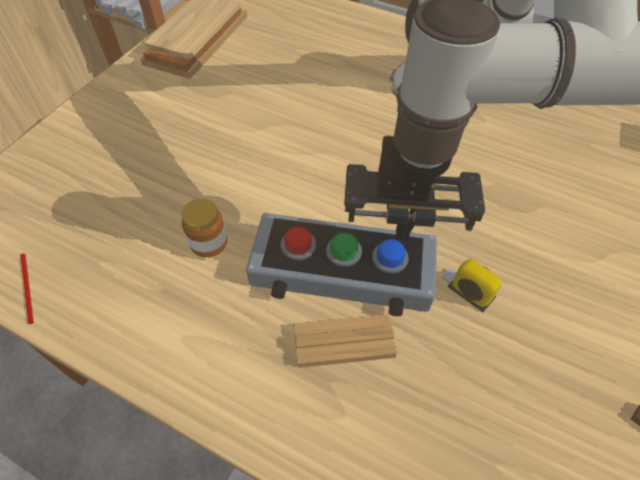

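Call:
{"name": "apply_moves", "arguments": {
  "xyz": [
    [0,-0.006,-0.006],
    [0,0,0],
    [0.02,0,0],
    [0.01,0,0],
    [0,0,0],
    [0,0,0]
  ],
  "twist": [0,0,0,0,0,0],
  "claw": [0,0,0,0,0,0]
}}

```text
time_s: 3.85
tcp_pos: [0.5587, 0.1127, 0.1248]
ee_rot: [[0.027, -0.39, 0.921], [0.005, 0.921, 0.39], [-1.0, -0.006, 0.026]]
wrist_force: [0.3, -0.1, -0.2]
gripper_width: 0.006
```

```bash
python3 d.py b
```

```text
3.85 [0.5587 0.1127 0.1248] [ 0.2679 -0.0612 -0.1569] 0.006450405263056694 [ 0.0266  0.0047 -0.9996] tool delta [ 0.0237  0.0007 -0.0038]
```

The wrist view shows the closed fingertips at about column 321. Blue is just ahead of them at about (307,238), which fits the projected target. I'll lower in small steps.

Call:
{"name": "apply_moves", "arguments": {
  "xyz": [
    [0.01,0,-0.003],
    [0.008,0,0],
    [0,0,0],
    [0,0,0]
  ],
  "twist": [0,0,0,0],
  "claw": [0,0,0,0]
}}

```text
time_s: 4.25
tcp_pos: [0.5568, 0.112, 0.1064]
ee_rot: [[0.028, -0.39, 0.92], [0.005, 0.921, 0.39], [-1.0, -0.006, 0.028]]
wrist_force: [-0.2, 0.2, -0.9]
gripper_width: 0.003
```

```bash
python3 d.py b
```

```text
4.25 [0.5568 0.112  0.1064] [-0.1603  0.2005 -0.9005] 0.0027897146789349248 [ 0.0284  0.0053 -0.9996] tool delta [ 0.0053  0.0006 -0.0014]
```

Call:
{"name": "apply_moves", "arguments": {
  "xyz": [
    [0.003,0,0],
    [0.003,0,0],
    [0,0,0],
    [0,0,0]
  ],
  "twist": [0,0,0,0],
  "claw": [0,0,0,0]
}}

```text
time_s: 4.65
tcp_pos: [0.5574, 0.1122, 0.1008]
ee_rot: [[0.029, -0.39, 0.92], [0.005, 0.921, 0.39], [-1.0, -0.007, 0.029]]
wrist_force: [-1.0, -0.6, 1.7]
gripper_width: 0.005
```

Call:
{"name": "apply_moves", "arguments": {
  "xyz": [
    [0.002,0,0],
    [0,0,0]
  ],
  "twist": [0,0],
  "claw": [0,0]
}}

```text
time_s: 4.85
tcp_pos: [0.5575, 0.1122, 0.0994]
ee_rot: [[0.03, -0.391, 0.92], [0.005, 0.921, 0.391], [-1.0, -0.007, 0.029]]
wrist_force: [-1.3, 0.5, 3.4]
gripper_width: 0.002
```

Call:
{"name": "apply_moves", "arguments": {
  "xyz": [
    [0.001,0,0],
    [0,0,0]
  ],
  "twist": [0,0],
  "claw": [0,0]
}}

```text
time_s: 5.05
tcp_pos: [0.5575, 0.1122, 0.0989]
ee_rot: [[0.03, -0.391, 0.92], [0.005, 0.92, 0.391], [-1.0, -0.007, 0.029]]
wrist_force: [-1.1, 1.0, 3.7]
gripper_width: 0.007
```

Call:
{"name": "apply_moves", "arguments": {
  "xyz": [
    [0.002,0,0],
    [0,0,0]
  ],
  "twist": [0,0],
  "claw": [0,0]
}}

```text
time_s: 5.25
tcp_pos: [0.5575, 0.1122, 0.0971]
ee_rot: [[0.03, -0.391, 0.92], [0.005, 0.92, 0.391], [-1.0, -0.007, 0.03]]
wrist_force: [-1.4, 0.1, 3.6]
gripper_width: 0.006
```

Call:
{"name": "apply_moves", "arguments": {
  "xyz": [
    [0.002,0,0],
    [0,0,0]
  ],
  "twist": [0,0],
  "claw": [0,0]
}}

```text
time_s: 5.45
tcp_pos: [0.5574, 0.1122, 0.0946]
ee_rot: [[0.03, -0.391, 0.92], [0.005, 0.921, 0.391], [-1.0, -0.007, 0.029]]
wrist_force: [-1.0, -0.0, 2.5]
gripper_width: 0.005
```

```bash
python3 - <<'E'
from h import *
for i in range(3):
    p=imaging.capture("scene");s=r.sense();print(s["wrist_force"].round(2) if hasattr(s["wrist_force"],'round') else s["wrist_force"],s["tcp_pos"])
save(p,"scene2.png")
d=imaging.regions_of("blue_top",p)[0];ys,xs=np.nonzero(d["mask"]);print(ys.min(),ys.max(),len(xs))
cv2.imwrite("pics/s2c.png",cv2.resize(p["pixels"][190:310,280:460,::-1],None,fx=4,fy=4))
E
```

```text
[-1.72 -1.24  2.53] [0.55746074 0.11217135 0.09475235]
[-1.72  0.05  2.03] [0.5574539  0.11215236 0.09482876]
[-1.01 -0.4   1.55] [0.55745203 0.11217026 0.09488545]
243 266 360
```

View pics/s2c.png

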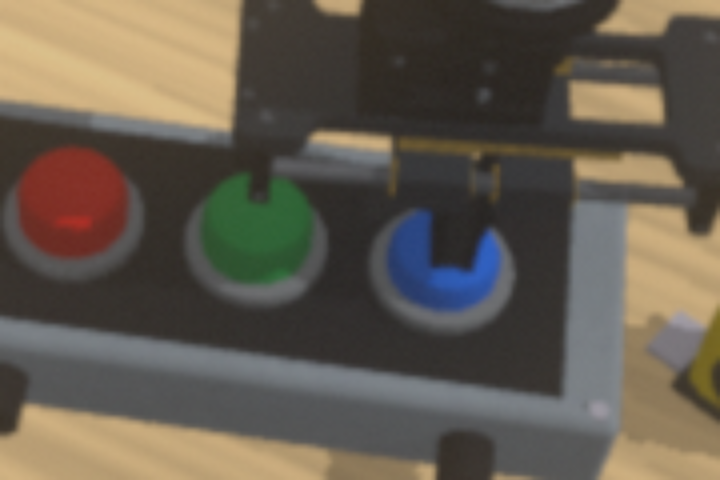

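The crop shows the fingertips in the middle of the blue cap, which is visibly lowered. The force peaked at about 4 N and then fell to about 2 N, so it has clicked. I'll raise straight up.

Call:
{"name": "apply_moves", "arguments": {
  "xyz": [
    [-0.005,0,0],
    [-0.01,0,0],
    [-0.02,0,0],
    [-0.02,0,0],
    [0,0,0],
    [0,0,0],
    [0,0,0]
  ],
  "twist": [0,0,0,0,0,0,0],
  "claw": [0,0,0,0,0,0,0]
}}

```text
time_s: 6.35
tcp_pos: [0.5564, 0.1121, 0.1529]
ee_rot: [[0.032, -0.39, 0.92], [0.007, 0.921, 0.39], [-0.999, -0.006, 0.032]]
wrist_force: [-0.2, 1.3, -0.2]
gripper_width: 0.003
```

```bash
python3 d.py g; python3 - <<'E'
from h import *
p=imaging.capture("scene")
d=imaging.regions_of("blue_top",p)[0];ys,xs=np.nonzero(d["mask"]);print(d["p"],ys.min(),ys.max(),len(xs))
cv2.imwrite("pics/s3c.png",cv2.resize(p["pixels"][190:310,280:460,::-1],None,fx=4,fy=4))
E
```

```text
6.35 [0.5564 0.1121 0.1529] [-0.2382  1.34   -0.1609] 0.003499921547198356 [ 0.0315  0.0066 -0.9995] tool delta [ 0.0521 -0.0792 -0.0089]
0.79 239 267 697
```

View pics/s3c.png

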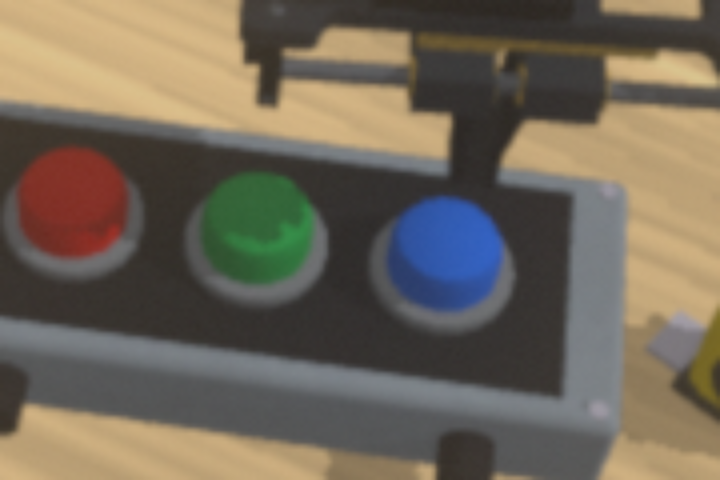

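Blue is fully back up, so I'll move over to green.

Call:
{"name": "apply_moves", "arguments": {
  "xyz": [
    [0,-0.03,-0.002],
    [0,-0.03,-0.002],
    [0,-0.018,-0.002],
    [0,0,0],
    [0,0,0]
  ],
  "twist": [0,0,0,0,0],
  "claw": [0,0,0,0,0]
}}

```text
time_s: 6.95
tcp_pos: [0.5802, 0.0357, 0.1484]
ee_rot: [[0.023, -0.392, 0.92], [0.004, 0.92, 0.392], [-1.0, -0.005, 0.023]]
wrist_force: [0.0, -0.1, 0.1]
gripper_width: 0.007
```

```bash
python3 d.py g
```

```text
6.95 [0.5802 0.0357 0.1484] [ 0.0116 -0.1094  0.143 ] 0.007010315428628533 [ 0.0231  0.0041 -0.9997] tool delta [ 0.0474  0.0004 -0.0003]
```

Call:
{"name": "apply_moves", "arguments": {
  "xyz": [
    [0.015,0,0],
    [0.015,0,0],
    [0.009,0,0],
    [0,0,0],
    [0,0,0]
  ],
  "twist": [0,0,0,0,0],
  "claw": [0,0,0,0,0]
}}

```text
time_s: 7.45
tcp_pos: [0.5804, 0.0387, 0.1075]
ee_rot: [[0.022, -0.395, 0.918], [0.004, 0.919, 0.395], [-1.0, -0.005, 0.022]]
wrist_force: [0.1, -0.7, 0.5]
gripper_width: 0.005
```

```bash
python3 d.py g
```

```text
7.45 [0.5804 0.0387 0.1075] [ 0.1009 -0.7294  0.4559] 0.004833992816924912 [ 0.0221  0.0038 -0.9997] tool delta [ 0.0065 -0.0026 -0.0008]
```

Call:
{"name": "apply_moves", "arguments": {
  "xyz": [
    [0.003,-0.003,0],
    [0.003,0,0],
    [0,0,0],
    [0,0,0]
  ],
  "twist": [0,0,0,0],
  "claw": [0,0,0,0]
}}

```text
time_s: 7.85
tcp_pos: [0.5827, 0.0364, 0.1027]
ee_rot: [[0.025, -0.396, 0.918], [0.005, 0.918, 0.396], [-1.0, -0.006, 0.025]]
wrist_force: [0.1, -0.1, 0.5]
gripper_width: 0.007
```

Call:
{"name": "apply_moves", "arguments": {
  "xyz": [
    [0.002,0,0],
    [0,0,0]
  ],
  "twist": [0,0],
  "claw": [0,0]
}}

```text
time_s: 8.05
tcp_pos: [0.5831, 0.0365, 0.1013]
ee_rot: [[0.026, -0.396, 0.918], [0.005, 0.918, 0.396], [-1.0, -0.006, 0.026]]
wrist_force: [-0.5, 0.7, 0.4]
gripper_width: 0.001
```

Call:
{"name": "apply_moves", "arguments": {
  "xyz": [
    [0.001,0,0],
    [0,0,0]
  ],
  "twist": [0,0],
  "claw": [0,0]
}}

```text
time_s: 8.25
tcp_pos: [0.5832, 0.0365, 0.1008]
ee_rot: [[0.027, -0.396, 0.918], [0.005, 0.918, 0.396], [-1.0, -0.006, 0.026]]
wrist_force: [-1.2, 0.1, 2.2]
gripper_width: 0.002
```

Call:
{"name": "apply_moves", "arguments": {
  "xyz": [
    [0.002,0,0],
    [0,0,0]
  ],
  "twist": [0,0],
  "claw": [0,0]
}}

```text
time_s: 8.45
tcp_pos: [0.5832, 0.0364, 0.0993]
ee_rot: [[0.027, -0.396, 0.918], [0.005, 0.918, 0.396], [-1.0, -0.006, 0.026]]
wrist_force: [-1.4, 0.5, 3.9]
gripper_width: 0.001
```

Call:
{"name": "apply_moves", "arguments": {
  "xyz": [
    [0.002,0,0],
    [0,0,0]
  ],
  "twist": [0,0],
  "claw": [0,0]
}}

```text
time_s: 8.65
tcp_pos: [0.5831, 0.0364, 0.0976]
ee_rot: [[0.027, -0.396, 0.918], [0.005, 0.918, 0.396], [-1.0, -0.006, 0.026]]
wrist_force: [-1.3, 0.0, 3.8]
gripper_width: 0.005
```

Call:
{"name": "apply_moves", "arguments": {
  "xyz": [
    [0.002,0,0],
    [0,0,0]
  ],
  "twist": [0,0],
  "claw": [0,0]
}}

```text
time_s: 8.85
tcp_pos: [0.5831, 0.0364, 0.0954]
ee_rot: [[0.027, -0.396, 0.918], [0.005, 0.918, 0.396], [-1.0, -0.006, 0.026]]
wrist_force: [-1.1, -0.2, 2.7]
gripper_width: 0.008
```

Call:
{"name": "apply_moves", "arguments": {
  "xyz": [
    [0.001,0,0],
    [0,0,0]
  ],
  "twist": [0,0],
  "claw": [0,0]
}}

```text
time_s: 9.05
tcp_pos: [0.5832, 0.0364, 0.094]
ee_rot: [[0.027, -0.396, 0.918], [0.005, 0.918, 0.396], [-1.0, -0.006, 0.026]]
wrist_force: [-0.3, 1.5, 2.0]
gripper_width: 0.008
```

```bash
python3 - <<'E'
from h import *
for i in range(3):
    p=imaging.capture("scene");s=r.sense();print(s["wrist_force"],s["tcp_pos"])
cv2.imwrite("pics/s4c.png",cv2.resize(p["pixels"][190:310,280:460,::-1],None,fx=4,fy=4))
E
```

```text
[-0.0619769   0.2495207   1.85630651] [0.58314366 0.03644324 0.09401102]
[-1.31003065  0.47780624  2.42673908] [0.58314355 0.03642849 0.09409378]
[-0.9282288   0.79289106  2.14394912] [0.58312261 0.03643492 0.09416412]
```

View pics/s4c.png

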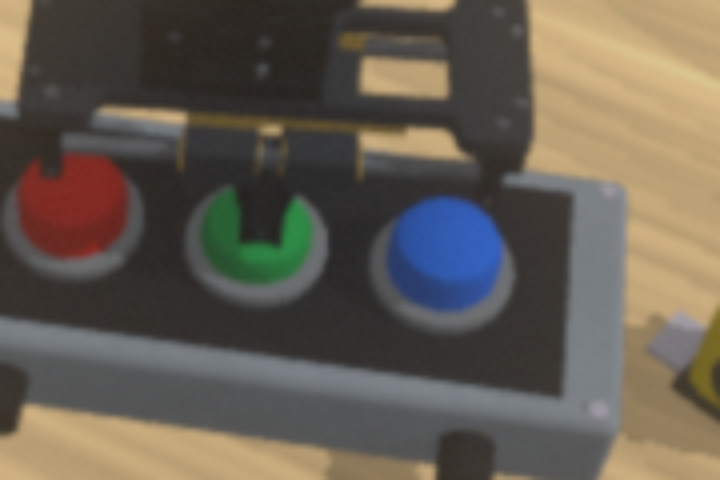

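Green is down about 7 mm with the tips centred on it, and the force is past its peak at about 2 N. Red and blue are still up. I'll retreat now.

Call:
{"name": "apply_moves", "arguments": {
  "xyz": [
    [-0.005,0,0],
    [-0.01,0,0],
    [-0.02,0,0],
    [-0.03,0,0],
    [-0.03,0,0],
    [0,0,0],
    [0,0,0],
    [0,0,0],
    [0,0,0],
    [0,0,0]
  ],
  "twist": [0,0,0,0,0,0,0,0,0,0],
  "claw": [0,0,0,0,0,0,0,0,0,0]
}}

```text
time_s: 10.2
tcp_pos: [0.5799, 0.0356, 0.1932]
ee_rot: [[0.025, -0.395, 0.918], [0.005, 0.919, 0.395], [-1.0, -0.006, 0.025]]
wrist_force: [0.1, 0.6, -0.7]
gripper_width: 0.005
```

```bash
python3 d.py g; python3 - <<'E'
from h import *
p=imaging.capture("scene")
for q in("blue_top","green_top","red_top","jar"):
    d=imaging.regions_of(q,p)[0];ys,xs=np.nonzero(d["mask"]);print(q,d["p"],d["centre"],xs.min(),xs.max(),ys.min(),ys.max(),len(xs))
save(p,"scene5.png")
E
```

```text
10.2 [0.5799 0.0356 0.1932] [ 0.1408  0.5537 -0.7298] 0.00489070968056696 [ 0.0251  0.0047 -0.9997] tool delta [ 0.0922  0.0006 -0.0013]
blue_top 0.91 [392.2, 254.0] 377 405 239 267 661
green_top 0.75 [343.6, 242.9] 331 358 234 260 600
red_top 0.67 [296.1, 238.0] 285 311 227 253 574
jar 0.81 [203.8, 227.8] 182 227 198 256 2058
```

View pics/scene5.png

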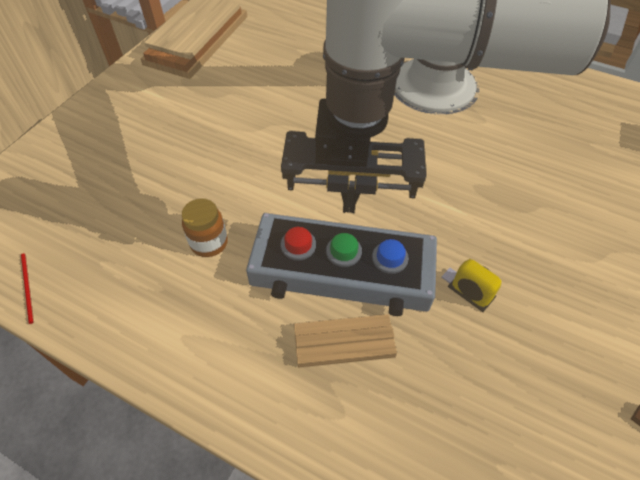

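The picture shows all three keys up: red (298,240), green (344,246) and blue (391,253). The jar is unmoved at (204,228), and the gripper is clear of everything.

```bash
python3 -c "
from station import job
print(job.finish_job())"
```

```text
the job is handed in; nothing more can be done
None
```

I pressed the blue reset key, let it come fully back up, then did the same with the green start key, and handed the job in at about 10 s.

- **Presses:** Each was made with the closed fingertips near the middle of the cap, in steps of 1–2 mm. On both keys the force peaked at about 4 N and then fell to about 2 N, so both had clicked. By the arm's position, blue went down about 6.5 mm and green about 7 mm, well short of the 13 mm overpress limit.
- **Last checks:** In the final picture all three keys are up and the gripper is clear of everything. The red key was not touched, and the jar is within about a pixel of where it started.
- **Disagreements:** The two cameras differed by about 4 mm on the key positions, well inside the 15 mm allowance. The network's centres were a few pixels off its own masks, so I used the mask centroids. No check failed. The extractor itself isn't visible, so I judged the clicks only from force and depth.

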